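# Turn the filter leaf over its spine

## Robot

A 6-joint arm with a two-finger parallel gripper is mounted at the origin on a cart in front of the work surface, level with it; the furniture and walls round the work are solid. World frame = base frame: x ahead of the robot, y to its left, z up, the work surface at z = 0. Lengths are in mm, angles in rad, forces in N, time in s.
With the tool pointing down it reaches from about 250 to 775 mm from the base axis. Payload 4 kg.
Tool frame: the origin (TCP) lies at the very end of the fingers, on their centre line; the grasp point (between the pads) lies 19 mm behind it; z points along the fingers, y is the line along which they close (so a half turn about z gives the same grasp; the last joint's range is limited). The gripper opens to 85 mm and grips with 20 to 120 N. Pads are 22 mm wide; open, the fingers measure 114 mm over their backs; the gripper's body (76 mm by 85 mm) begins 54 mm behind the grasp point. The pads swing forward as they close: fully open they stand 13 mm farther back than shut.
Start: joints at [-1.248, 0.087, 1.371, -0, 1.684, -0.103], TCP at [227.176, -500.908, 231.341] pointing down, gripper open.
Joint ranges: [-3.1, 3.1], [-0.76, 2.03], [0.27, 2.55], [-1.08, 4.22], [0.17, 2.65], [-2.57, 2.57]. Speed limits (rad/s): [2.79, 2.79, 3.14, 3.14, 3.14, 3.14].

## Interface

Orientations are given as a unit quaternion [x, y, z, w].
In Python, from plant import ctrl gives the robot as it stands. The module is installed in compiled form; this text tells all that it offers.
- The arm moves only by the tool apply_moves, never from a script. Its argument "commands" is a list of rows, each a list of 3 entries, a list of its own where there are three numbers: the turn, a rotation vector about the tool's x, y, z in rad, then the shift along the tool's x, y, z in mm, then the finger opening in mm, from 0 to 85.4. In form: [[[rx, ry, rz], [x, y, z], jaw], ...]. A call has 1 to 20 rows; each row shifts and turns the commanded pose from where the row before left it, along the tool's axes as they then stand; what a row does not reach is not made up. A row lasts 1/8 s, in which the tool goes at most 62.5 mm and 10.7 degrees, less where a joint would pass 70% of its speed; a pose out of reach is approached as far as the arm can. A call is refused whole if a number of a shift passes 62.5 or a number of a turn 0.188, either way. A call with a gripper value outside its range is refused whole. The fingers move at their own pace and stop on an object; the grip force is fixed at half the most. Time passes only in rows, so rows that do not move let the fingers close. It gives the time, the measured TCP pose, the force, the opening and the grip force at its end, in the units of the state.
- ctrl.get_state(): the state, without advancing time (a new reading comes with each control period).
- ctrl.grab_frame(name): name is "scene" or "top" or "wrist"; returns a dict with "frame" (420x560x3 uint8, red, green, blue), "vertical_fov" (degrees; the focal length in pixels is half the picture's height over the tangent of half this angle, whatever the lens; pixels are square), "cx", "cy" (the principal point, pixels), "pose" (4x4, takes a point from camera to world coordinates); the wrist camera has in their place "mount" (4x4, takes a point from camera to tool coordinates, whose origin is the TCP and whose axes are the flange's). Camera axes: x right, y up, looking along -z (the intrinsics and any distortion apply to the point x, -y, -z); pixel columns grow to the right and rows downward; lengths in mm; the calibration is good to about 2 mm. A picture is of the moment at which its call begins: read the wrist's pose just before it. There is no depth.
- ctrl.finish_job(): hands the job in; it is judged then, once.
The state is a dict: "time": time; "joints": joint angles; "dq": joint speeds; "effort": joint torques, N m; "ee_pos": TCP position; "eef_rot": TCP orientation; "contact_force": force on the tool from outside, world axes, zero at the start; "torque": the same for the moment, N m; "width": opening from 0.0 (shut) to 1.0 (fully open); "grip_force": force on a finger pad.
Only numpy, scipy, OpenCV 4.12 (cv2) and the standard library are available. Lean on these libraries where they do the work, as an engineer would, in place of code of your own. Each camera call takes 0.05 s, during which the arm holds its last target. There are 200 camera calls.

## Task

The glass filter leaf of the folder stands half open, and a sample cup has been left on the empty page opposite. Push the cup along off the folder so that it stands upright on the worktop, then turn the leaf gently over its spine until it lies flat on the page that the cup stood on. Only push with the fingers: never lift the cup or tip it over, and leave the vial and the timer close behind the folder and the small bottle to its right alone.

Things in the scene. Friction and masses are not known exactly. Their poses are not given: they have to be found in the camera images.
- folder: Fixed flat folder, 94 mm along its x, 270 mm along its y; origin at the centre of its underside on the worktop. White pages either side of the spine, tops 6 mm above the worktop, each from 13 to 131 mm from the spine along y; outer edges at y = +135 and -135 mm. The leaf starts over the +y page (the robot's left); the cup stands on the -y page.
- spine (a point): Middle of the hinge axis of the leaf, on the folder's centre line, 9 mm above the worktop. Its axes are the folder's; the hinge axis is its x. Hinge knuckles 9 mm thick.
- leaf (a joint): Angle of the leaf about the spine, rad: 0 = flat on the +y page, pi/2 = upright, pi = flat on the -y page. Starts at 0.55 to 0.95. The hinge has friction of about 0.09 N m, more than the weight of the leaf (80 g), so the leaf stays wherever it is left and has to be pushed all the way down.
- leaf_edge (a point): Middle of the free outer edge of the leaf, mid thickness, 126 mm from the hinge axis. The leaf is a rigid aluminium frame with two clear glass panes, 88 mm along the spine, 5 mm thick; flat, its upper face is 11.5 mm above the worktop.
- sample_cup: Loose clear sample cup with a white screw lid, closed, 62 mm diameter at the lid, about 56 mm at the body, 69 mm tall, 60 g; origin at the centre of its underside, z up. At the start it stands on the -y page, 70 to 85 mm from the spine.
- vial: Loose glass vial with a screw cap, 27 mm diameter, 66 mm tall, standing on the worktop close beyond the spine or right page of the folder (+x side); origin at the centre of its underside. Leave alone.
- lab_timer: Loose white lab timer, 20 x 62 x 56 mm, standing on its edge on the worktop close beyond the left page of the folder (+x side; another timer stands farther back); origin at the centre of its underside. Leave alone.
- small_bottle: Loose brown bottle with a screw cap, 38 mm diameter, 75 mm tall, standing to the right of the folder; origin at the centre of its underside. Leave alone.
Mind the look-alikes: they are no part of the job. There is more than one size of the sample_cup; the one meant has the size given above.

How it is judged (in metres and radians):
On the way, in this order (a step that is already met when the one before it is completed fails the run):
1. the cup stands upright on the worktop, off the folder, the leaf not yet turned past upright (height (world z) of sample_cup between -0.004 and 0.003 m and angle between sample_cup's own z axis and vertical below 0.1 rad and value of joint leaf below 1.5 rad), for 0.2 s.
2. the leaf lies flat on the other page (value of joint leaf above 3.05 rad), for 0.2 s.
At the end, for the whole second after the job is handed in: The leaf lies on the -y page within 0.09 rad of flat (joint above 3.05), and the cup stands at rest on the worktop, off the folder (underside within 3 mm of the worktop, tilt under 0.1 rad) (height (world z) of sample_cup between -0.004 and 0.003 m and angle between sample_cup's own z axis and vertical below 0.1 rad and value of joint leaf above 3.05 rad and linear speed of sample_cup below 0.02 m/s); the robot touches nothing.
It fails at once if the cup is lifted (underside more than 22 mm above the worktop) (height (world z) of sample_cup above 0.022 m).
It fails at once if the cup is tipped over (tilt above 0.6 rad) (angle between sample_cup's own z axis and vertical above 0.6 rad).
It fails at once if the leaf is forced (more than 40 N from the fingers) (contact force between the fingers and leaf above 40 N).
It fails at once if the leaf is flung over (faster than 8 rad/s) (velocity of joint leaf above 8 rad/s).
It fails at once if the vial, the timer or the small bottle is knocked over or moved more than 30 mm (distance of any of vial, lab_timer, small_bottle from where it was at the start of the episode above 0.03 m or angle between any of vial, lab_timer, small_bottle's own z axis and vertical above 0.5 rad).
It also fails if it takes over 51 s, if anything falls off the work surface, if the arm or the gripper's body presses on something with over 40 N, if the wrist force passes 120 N, or if a joint passes its speed limit or range.

## Working session

There is one attempt and no reset: what is moved stays moved. The work goes in short steps, Python scripts to look and compute and a tool call to move; the robot and the scene stay as the last step left them, time stands still between calls to the robot, and variables do not carry over. Pictures are saved under pics/ and viewed, at most 10 in all, crops included, and the job is handed in when it is done.

Besides the shell and the picture viewer there is one more tool, called after "Request:" as name(argument=value, ...), one argument or row to a line, values as JSON. apply_moves: Moves the arm, as the interface text tells. Its arguments: {"type":"object","properties":{"commands":{"type":"array"}},"required":["commands"]}

```bash
mkdir -p pics; cat > h.py <<'E'
import numpy as np,cv2
from plant import ctrl
from scipy.spatial.transform import Rotation as R
def ray(f,u,v,pose=None):
    P=np.array(f["pose"] if pose is None else pose);h=f["frame"].shape[0];F=h/2/np.tan(np.radians(f["vertical_fov"])/2)
    d=P[:3,:3]@np.array([(u-f["cx"])/F,-(v-f["cy"])/F,-1]);return P[:3,3],d
def onz(f,u,v,z):
    o,d=ray(f,u,v);return (o+d*(z-o[2])/d[2]).round(1)
def proj(f,p):
    P=np.array(f["pose"]);h=f["frame"].shape[0];F=h/2/np.tan(np.radians(f["vertical_fov"])/2)
    q=P[:3,:3].T@(np.array(p)-P[:3,3]);return (f["cx"]+F*q[0]/-q[2],f["cy"]-F*q[1]/-q[2])
def snap(n,fn):
    f=ctrl.grab_frame(n);cv2.imwrite("pics/"+fn,f["frame"][:,:,::-1]);np.save("pics/"+fn+".npy",f,allow_pickle=True);return f
def load(fn): return np.load("pics/"+fn+".npy",allow_pickle=True).item()
E
python3 - <<'E'
from h import *
for n in("top","scene"):
    f=snap(n,n+".png");print({k:v for k,v in f.items() if k!="frame"})
print(ctrl.get_state())
E
```

```text
{'vertical_fov': 52.749393697134515, 'cx': 283.7369801478169, 'cy': 205.51257495863436, 'pose': array([[-1.43106792e-03,  9.87510503e-01, -1.57546689e-01,
         3.98271285e+02],
       [-9.99973053e-01, -2.54755120e-03, -6.88496987e-03,
         4.17946304e+00],
       [-7.20033832e-03,  1.57532591e-01,  9.87487538e-01,
         1.05565235e+03],
       [ 0.00000000e+00,  0.00000000e+00,  0.00000000e+00,
         1.00000000e+00]])}
{'vertical_fov': 45.83720365572412, 'cx': 277.7896968030131, 'cy': 205.6563806800724, 'pose': array([[ 5.89226211e-01,  3.29394880e-01, -7.37774684e-01,
        -5.39559483e+02],
       [-8.07758900e-01,  2.60933808e-01, -5.28620003e-01,
        -7.64601048e+02],
       [ 1.83856350e-02,  9.07420829e-01,  4.19820685e-01,
         6.50446441e+02],
       [ 0.00000000e+00,  0.00000000e+00,  0.00000000e+00,
         1.00000000e+00]])}
{'time': 0.1, 'joints': array([-1.24809812e+00,  8.78742180e-02,  1.37211698e+00, -2.91363488e-05,
        1.68361242e+00, -1.03091845e-01]), 'dq': array([-0.00040274, -0.00195421, -0.00386638,  0.00028129, -0.00061474,
       -0.00047981]), 'effort': array([ 2.17290406e-03, -3.53016078e+01, -3.14219606e+01, -1.31055828e-05,
        7.94018822e-03,  7.71192987e-06]), 'ee_pos': array([ 227.01790303, -500.46052911,  230.2529103 ]), 'eef_rot': array([ 9.77423170e-01,  2.11288751e-01, -1.24573449e-04, -9.97840477e-04]), 'contact_force': array([ 0.49289463, -0.35073589, -0.23175947]), 'torque': array([0.01368624, 0.00555795, 0.01500085]), 'grip_force': 0.0, 'width': 0.9950845424551794}
```

View pics/top.png

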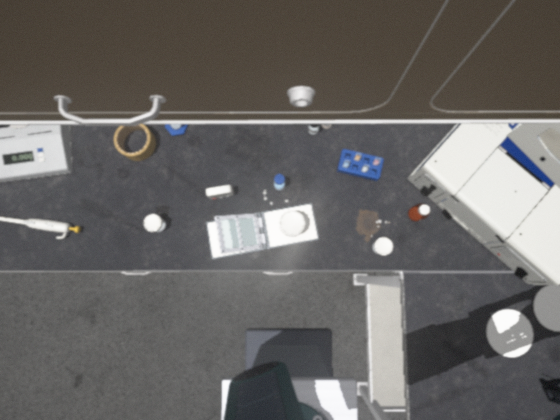

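View pics/scene.png

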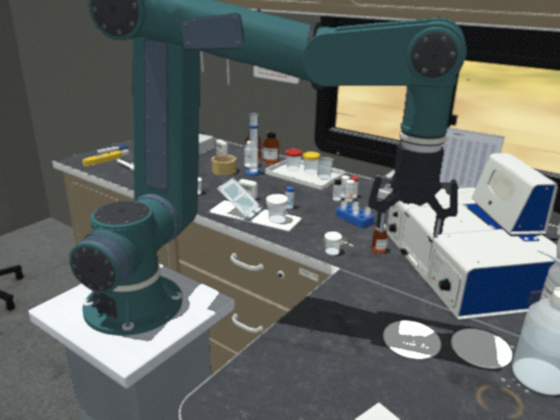

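Top: folder spans px (208..317, 206..257), cup at (292,222), vial (279,182), timer (219,191), a second cup (383,246), brown bottle (418,213). Next I measure on an enlarged crop.

```bash
python3 - <<'E'
from h import *
f=load("top.png");im=f["frame"][:,:,::-1]
c=cv2.resize(im[165:285,190:350],None,fx=5,fy=5,interpolation=cv2.INTER_CUBIC);cv2.imwrite("pics/c1.png",c)
for n,u,v,z in[("cup",292,222,69),("vial",280,182,66),("timer",219,191,56),("bottle",424,210,75),("cup2",383,246,50),("edge",280,271,0),("TL",208,230,6),("TR",313,206,6),("BR",317,243,6),("BL",211,257,6)]:print(n,onz(f,u,v,z))
E
```

```text
cup [516.5  -8.3  69. ]
vial [613.   19.9  66. ]
timer [593.5 166.9  56. ]
bottle [ 543.3 -316.5   75. ]
cup2 [ 461.2 -223.4   50. ]
edge [403.3  21.    0. ]
TL [504.5 200.2   6. ]
TR [564.3 -61.9   6. ]
BR [471.6 -70.6   6. ]
BL [437.7 191.    6. ]
```

View pics/c1.png

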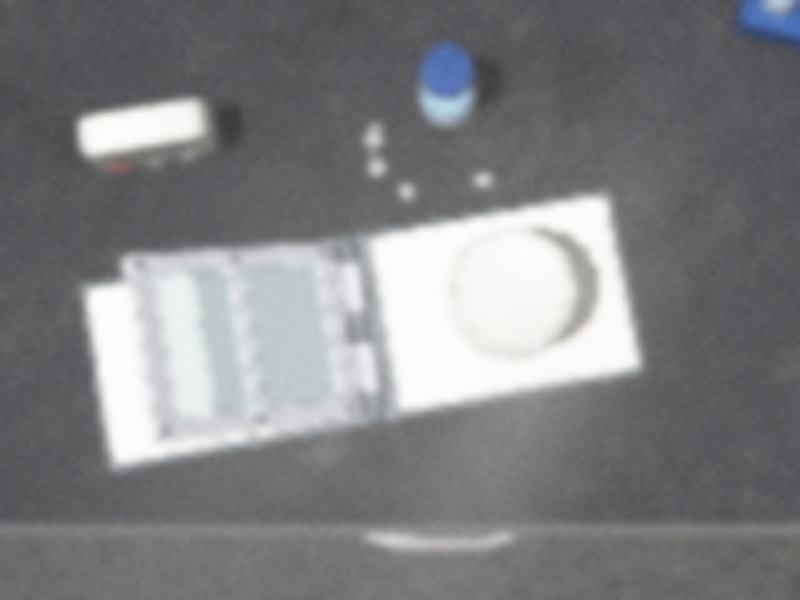

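```bash
python3 - <<'E'
from h import *
f=load("top.png");g=lambda x,y,z:onz(f,190+x/5-.4,165+y/5-.4,z)
TL,TR,BR,BL=[g(*c,6) for c in[(82,287),(610,195),(642,368),(113,467)]]
C=(TL+TR+BR+BL)/4;a=TL+BL-TR-BR;yv=a/np.linalg.norm(a);xv=np.array([yv[1],-yv[0],0])
print(TL,TR,BR,BL,"C",C,"yaw",np.arctan2(-yv[0],yv[1]),np.linalg.norm(a)/2,np.linalg.norm(TL-BL))
rel=lambda p:((p-C)@xv,(p-C)@yv)
print("cup",g(515,292,69),rel(g(515,292,69)))
for n,x,y,z in[("vial",447,65,66),("timer",145,120,56)]:print(n,rel(g(x,y,z)))
print("spine z9",rel(g(383,325,9)))
for th in np.arange(.5,1,.05):
    z=9+126*np.sin(th);print(round(th,2),126*np.cos(th)-rel(g(143,348,z))[1])
E
```

```text
[524.5 205.7   6. ] [570.4 -58.5   6. ] [483.5 -73.3   6. ] [435.2 188.    6. ] C [503.4    65.475   6.   ] yaw 0.17737398603451418 266.93814358386476 91.03724512527826
cup [514.1  -9.7  69. ] (np.float64(-2.7321591819299824), np.float64(-75.88350236516891))
vial (np.float64(110.89294734193717), np.float64(-63.7416257622782))
timer (np.float64(112.58386342436731), np.float64(83.97767156478797))
spine z9 (np.float64(-0.3541550815135309), np.float64(-10.47688881196311))
0.5 10.717385535751674
0.55 8.357729221875388
0.6 5.631152582395956
0.65 2.6446493823563486
0.7 -0.5749234383974482
0.75 -4.053015896742721
0.8 -7.842328841933792
0.85 -11.851058683001312
0.9 -16.049995370054916
0.95 -20.56077398795594
```

Request:
apply_moves(
  commands=[
    [[0, 0, 0], [34, -26.8, 0], 30],
    [[0, 0, 0], [34, -26.8, 0], 30],
    [[0, 0, 0], [34, -26.8, 0], 30],
    [[0, 0, 0], [34, -26.8, 0], 30],
    [[0, 0, 0], [34, -26.8, 0], 30],
    [[0, 0, 0], [34, -26.8, 0], 30],
    [[0, 0, 0], [34, -26.8, 0], 30],
    [[0, 0, 0], [34, -26.8, 0], 30],
    [[0, 0, 0], [34, -26.8, 0], 30],
    [[0, 0, 0], [34, -26.8, 0], 30],
    [[0, 0, 0], [34, -26.8, 0], 30],
    [[0, 0, 0], [34, -26.8, 0], 30],
    [[0, 0, 0], [34, -26.8, 0], 30],
    [[0, 0, 0], [34, -26.8, 0], 30],
    [[0, 0, -0.165], [0, 0, 0], 30],
    [[0, 0, -0.165], [0, 0, 0], 30],
    [[0, 0, -0.165], [0, 0, 0], 30],
    [[0, 0, -0.165], [0, 0, 0], 30],
    [[0, 0, -0.165], [0, 0, 0], 30],
    [[0, 0, -0.165], [0, 0, 0], 30],
  ],
)

```text
time: 2.6
ee_pos: [505.4, 37.4, 230.6]
eef_rot: [0.758, 0.652, -0.001, -0.0]
contact_force: [0.2, 0.6, 0.6]
width: 0.353
grip_force: 0.0
```

Request:
apply_moves(
  commands=[
    [[0, 0, -0.165], [0, 0, 20], 30],
    [[0, 0, -0.165], [0, 0, 20], 30],
    [[0, -0.15, 0], [0, 0, 0], 30],
    [[0, 0, 0], [0, 0, 0], 30],
  ],
)

```text
time: 3.1
ee_pos: [504.9, 39.1, 190.3]
eef_rot: [0.639, 0.765, -0.048, 0.056]
contact_force: [0.1, 0.4, 0.9]
width: 0.353
grip_force: 0.0
```

```bash
cat >> h.py <<'E'
C=np.array([503.4,65.5,0]);yaw=.1774;xv=np.array([np.cos(yaw),np.sin(yaw),0]);yv=np.array([-np.sin(yaw),np.cos(yaw),0])
def tcp():
    s=ctrl.get_state();p=np.array(s["ee_pos"]);r=R.from_quat(s["eef_rot"]).as_matrix()
    print("t",s["time"],"p",p.round(1),"folder x,y",((p-C)@xv).round(1),((p-C)@yv).round(1),"toolx",r[:,0].round(3),"toolz",r[:,2].round(3),"F",s["contact_force"].round(1),"w",s["width"])
    T=np.eye(4);T[:3,:3]=r;T[:3,3]=p;return T
def wrist(fn):
    T=tcp();f=ctrl.grab_frame("wrist");f["pose"]=T@np.array(f["mount"]);cv2.imwrite("pics/"+fn,f["frame"][:,:,::-1]);np.save("pics/"+fn+".npy",f,allow_pickle=True);return f
E
python3 - <<'E'
from h import *
f=wrist("w1.png");print(f["mount"])
E
```

```text
t 3.1 p [504.9  39.1 190.3] folder x,y -3.2 -26.3 toolx [-0.176  0.973 -0.148] toolz [ 0.024 -0.146 -0.989] F [0.1 0.4 0.9] w 0.3534709919182295
[[-1.51696463e-04  9.60661729e-01  2.77721117e-01  7.12917731e+01]
 [ 9.99999980e-01  1.82034913e-04 -8.34560736e-05  7.77037682e-01]
 [-1.30727995e-04  2.77721099e-01 -9.60661738e-01 -1.42674195e+02]
 [ 0.00000000e+00  0.00000000e+00  0.00000000e+00  1.00000000e+00]]
```

View pics/w1.png

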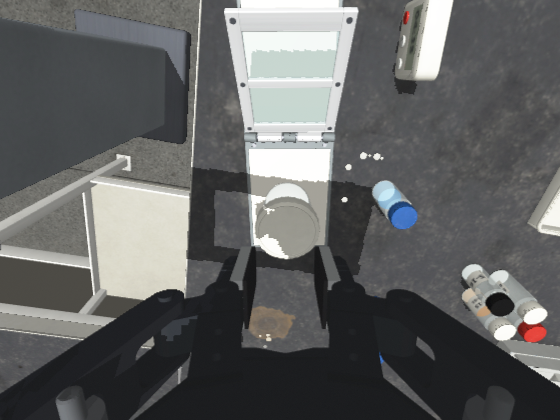

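Wrist view: leaf upper left open, spine at (289,137), cup lid centred near (287,229), page corners near (250,246),(328,246), vial at (395,205).

```bash
python3 - <<'E'
from h import *
f=load("w1.png")
for n,u,v,z in[("cup",287,229,69),("spine",289,137,9),("spL",245,137,9),("spR",334,137,9),("vial",403,215,66),("pageR",328,246,6)]:
    p=onz(f,u,v,z);print(n,p,(p-C)@xv,(p-C)@yv)
for th in np.arange(.55,1,.05): print(th, proj(f,C+yv*126*np.cos(th)+np.array([0,0,9+126*np.sin(th)])))
E
```

```text
cup [515.7  -5.9  69. ] -0.49306592140225447 -72.45003026912518
spine [504.6  67.7   9. ] 1.5694031632091034 1.9537076831781621
spL [460.2  59.7   9. ] -43.545544120643 1.9145723379210566
spR [550.   75.9   9. ] 47.70395048634333 2.013233219601273
vial [620.3  26.6  66. ] 108.20063210797026 -58.91895460236602
pageR [575.6 -53.9   6. ] 49.99624719593402 -130.26732232729384
0.55 (np.float64(288.78493166204635), np.float64(1.0029611296199903))
0.6000000000000001 (np.float64(288.83174299785884), np.float64(5.496413925357615))
0.6500000000000001 (np.float64(288.8746591332846), np.float64(10.65498841965615))
0.7000000000000002 (np.float64(288.91320680657844), np.float64(16.475441253770583))
0.7500000000000002 (np.float64(288.9469294387229), np.float64(22.946534743229535))
0.8000000000000003 (np.float64(288.97539768955664), np.float64(30.048516309627644))
0.8500000000000003 (np.float64(288.9982203187834), np.float64(37.75279877863787))
0.9000000000000004 (np.float64(289.0150549252638), np.float64(46.02187886382342))
0.9500000000000004 (np.float64(289.02561809042106), np.float64(54.8095222854019))
```

Request:
apply_moves(
  commands=[
    [[0, 0, 0], [4.6, 0.3, 20], 30],
    [[0, 0, 0], [4.6, 0.3, 20], 30],
    [[0, 0, 0], [3.3, 0.3, 21], 30],
    [[0, 0, 0], [3.3, 0.3, 21], 30],
    [[0, 0, 0], [3.3, 0.2, 21], 30],
    [[0, 0, 0], [3.3, 0.2, 21], 30],
    [[0, 0, 0], [3.3, 0.2, 21], 30],
    [[0, 0, 0], [3.2, 0.2, 20.4], 30],
    [[0, 0, 0], [0, 0, 0], 30],
  ],
)

```text
time: 4.28
ee_pos: [505.7, 40.7, 21.9]
eef_rot: [0.641, 0.764, -0.049, 0.056]
contact_force: [0.2, 0.3, 0.0]
width: 0.352
grip_force: 0.0
```

```bash
python3 - <<'E'
from h import *
f=wrist("w2.png")
E
```

```text
t 4.275 p [505.7  40.7  21.9] folder x,y -2.1 -24.8 toolx [-0.171  0.974 -0.148] toolz [ 0.022 -0.146 -0.989] F [0.2 0.3 0. ] w 0.35226154975953927
```

View pics/w2.png

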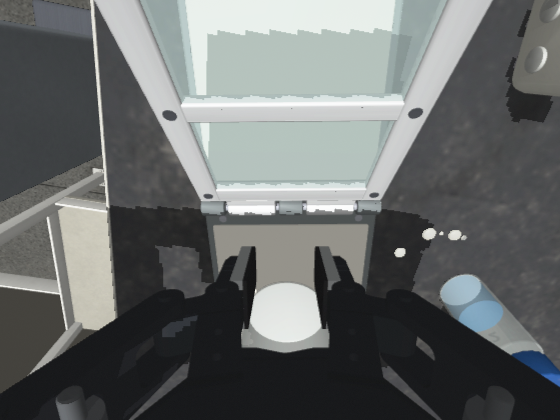

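Request:
apply_moves(
  commands=[
    [[0, 0, 0], [-6.3, 0.2, 0.95], 30],
    [[0, 0, 0], [-6.3, 0.2, 0.95], 30],
    [[0, 0, 0], [-6.3, 0.2, 0.95], 30],
    [[0, 0, 0], [-6.3, 0.2, 0.95], 30],
    [[0, 0, 0], [-6.3, 0, 0.95], 30],
    [[0, 0, 0], [-6.3, 0, 0.95], 30],
    [[0, 0, 0], [-6.3, 0, 0.95], 30],
    [[0, 0, 0], [-6.3, 0, 0.95], 30],
    [[0, 0, 0], [-6.3, 0, 0.95], 30],
    [[0, 0, 0], [-6.3, 0, 0.95], 30],
    [[0, 0, 0], [-6.3, 0, 0.95], 30],
    [[0, 0, 0], [-6.3, 0, 0.95], 30],
  ],
)

```text
time: 5.82
ee_pos: [521.1, -34.1, 23.4]
eef_rot: [0.641, 0.764, -0.048, 0.057]
contact_force: [-0.1, -0.2, 0.2]
width: 0.351
grip_force: 0.0
```

Request:
apply_moves(
  commands=[
    [[0, 0, 0], [-6.3, 0, 0.95], 30],
    [[0, 0, 0], [-6.3, 0, 0.95], 30],
    [[0, 0, 0], [-6.3, 0, 0.95], 30],
    [[0, 0, 0], [-6.3, 0, 0.95], 30],
    [[0, 0, 0], [-6.3, 0, 0.95], 30],
    [[0, 0, 0], [-6.3, 0, 0.95], 30],
    [[0, 0, 0], [-6.3, 0, 0.95], 30],
    [[0, 0, 0], [-6.3, 0, 0.95], 30],
    [[0, 0, 0], [0, 0, 0], 30],
    [[0, 0, 0], [5, 0, -0.7], 30],
    [[0, 0, 0], [8, 0, -1.2], 30],
  ],
)

```text
time: 7.2
ee_pos: [527.5, -70.4, 23.4]
eef_rot: [0.641, 0.764, -0.048, 0.057]
contact_force: [-1.0, -0.2, 0.0]
width: 0.357
grip_force: 0.0
```

```bash
python3 - <<'E'
from h import *
tcp();f=snap("scene","s2.png")
u,v=map(int,proj(f,C-170*yv));print(u,v)
a=f["frame"][v-70:v+50,u-100:u+60,::-1];b=load("scene.png")["frame"][v-70:v+50,u-100:u+60,::-1]
cv2.imwrite("pics/c2.png",cv2.resize(a,None,fx=5,fy=5,interpolation=cv2.INTER_CUBIC))
E
```

```text
t 7.2 p [527.5 -70.4  23.4] folder x,y -0.2 -138.0 toolx [-0.172  0.974 -0.149] toolz [ 0.026 -0.147 -0.989] F [-1.  -0.2  0. ] w 0.3565907815362486
307 228
```

View pics/c2.png

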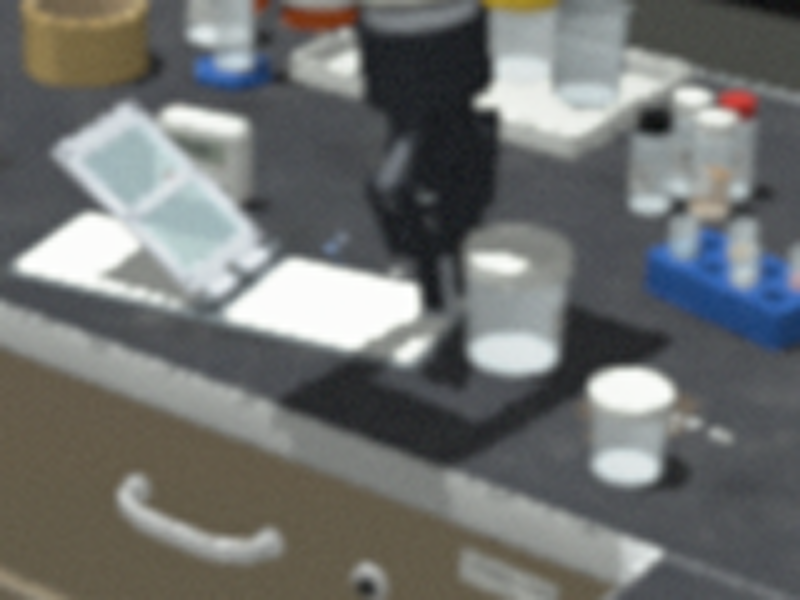

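Cup stands upright on the worktop clear of the page (base at crop (513,365)). Now lift away and go round to the leaf's outer side.

Request:
apply_moves(
  commands=[
    [[0, 0, 0], [-5, 0, -34], 30],
    [[0, 0, 0], [-6.3, 0, -42], 30],
    [[0, 0, 0], [-6.3, 0, -42], 0],
    [[0, 0, 0], [-6.3, 0, -42], 0],
    [[0, 0.15, 0], [0, 0, 0], 0],
    [[0, 0, 0], [33, 0, 0], 0],
    [[0, 0, 0], [33, 0, 0], 0],
    [[0, 0, 0], [33, 0, 0], 0],
    [[0, 0, 0], [33, 0, 0], 0],
    [[0, 0, 0], [33, 0, 0], 0],
    [[0, 0, 0], [33, 0, 0], 0],
    [[0, 0, 0], [33, 0, 0], 0],
    [[0, 0, 0], [33, 0, 0], 0],
    [[0, 0, 0], [0, 0, 0], 0],
  ],
)

```text
time: 9.0
ee_pos: [480.8, 191.5, 185.1]
eef_rot: [0.641, 0.768, 0.0, -0.0]
contact_force: [0.2, -0.4, 0.3]
width: 0.002
grip_force: 0.0
```

```bash
python3 - <<'E'
from h import *
wrist("w3.png")
E
```

```text
t 9.0 p [480.8 191.5 185.1] folder x,y 0.0 128.0 toolx [-0.178  0.984  0.   ] toolz [-0.  0. -1.] F [ 0.2 -0.4  0.3] w 0.0024379683246807692
```

View pics/w3.png

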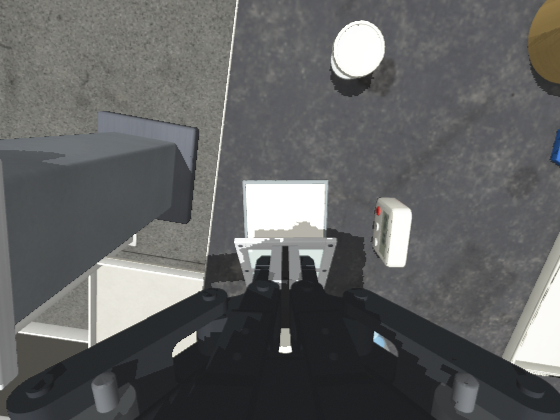

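```bash
python3 - <<'E'
from h import *
f=load("w3.png")
for v,z in[(238,89),(250,89),(181,6)]:
    p=onz(f,285,v,z);print(v,(p-C)@xv,(p-C)@yv)
print(proj(f,C+128*yv+[0,0,185]),proj(f,C+117*yv+[0,0,185]))
for th in np.arange(.6,.9,.05): print(th, proj(f,C+yv*128*np.cos(th)+np.array([0,0,9+126*np.sin(th)])))
# trajectory in folder y,z for TCP
r=105
for th in [.69,.85,1.05,1.25,1.4,1.57,1.8,2.0,2.2,2.4,2.6,2.8,2.95,3.05,3.14]:
    if th<1.57:y,z=126*np.cos(th)+2.5*np.sin(th),9+126*np.sin(th)-(126-r)
    else:y,z=r*np.cos(th)+2.5*np.sin(th),9+r*np.sin(th)-2.5*np.cos(th)
    print(th,round(y+11,1),round(z,1))
E
```

```text
238 1.087626298874654 103.53292746288011
250 1.0342737463298792 92.46869890842873
181 1.0610178833391088 136.25110730211054
(np.float64(283.20012381846624), np.float64(263.1859649463612)) (np.float64(283.19557821972995), np.float64(282.10754553402063))
0.6 (np.float64(283.7848045335127), np.float64(231.91985014902147))
0.65 (np.float64(283.7633665681066), np.float64(238.11601296779673))
0.7000000000000001 (np.float64(283.74178377329014), np.float64(244.68911616497695))
0.7500000000000001 (np.float64(283.7201711014204), np.float64(251.6184045914706))
0.8000000000000002 (np.float64(283.6986516752643), np.float64(258.87833772571355))
0.8500000000000002 (np.float64(283.6773555702365), np.float64(266.43856342777315))
0.9000000000000002 (np.float64(283.65641829979677), np.float64(274.2640060106961))
0.69 109.8 68.2
0.85 96.0 82.7
1.05 75.9 97.3
1.25 53.1 107.6
1.4 34.9 112.2
1.57 13.6 114.0
1.8 -10.4 111.8
2.0 -30.4 105.5
2.2 -48.8 95.4
2.4 -64.7 81.8
2.6 -77.7 65.3
2.8 -87.1 46.5
2.95 -91.6 31.4
3.05 -93.3 21.1
3.14 -94.0 11.7
```

Request:
apply_moves(
  commands=[
    [[0, 0, 0], [0, 0, 24], 0],
    [[0, 0, 0], [0, 0, 24], 0],
    [[0, 0, 0], [0, 0, 24], 0],
    [[0, 0, 0], [0, 0, 24], 0],
    [[0, 0, 0], [0, 0, 23], 0],
    [[0, 0, 0], [-9, 0, -1], 0],
    [[0, 0, 0], [-9, 0, -1], 0],
    [[0, 0, 0], [-7, 0, -7], 0],
    [[0, 0, 0], [-7, 0, -7], 0],
    [[0, 0, 0], [-10, 0, -7], 0],
    [[0, 0, 0], [-10, 0, -7], 0],
  ],
)

```text
time: 10.42
ee_pos: [491.7, 137.1, 97.3]
eef_rot: [0.643, 0.766, 0.001, 0.001]
contact_force: [-0.8, 2.2, 0.4]
width: -0.001
grip_force: 0.5
```

```bash
python3 - <<'E'
from h import *
tcp();f=snap("scene","s3.png")
cv2.imwrite("pics/c3.png",cv2.resize(f["frame"][120:270,170:370,::-1],None,fx=4,fy=4,interpolation=cv2.INTER_CUBIC))
E
```

```text
t 10.425 p [491.7 137.1  97.3] folder x,y 1.1 72.6 toolx [-0.174  0.985 -0.001] toolz [ 0.002 -0.001 -1.   ] F [-0.8  2.2  0.4] w -0.0013640671654011115
```

View pics/c3.png

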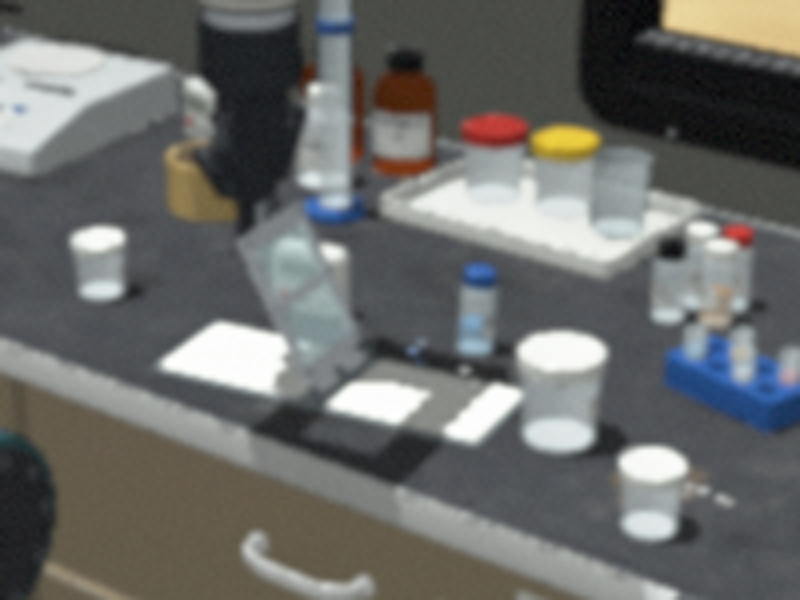

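Request:
apply_moves(
  commands=[
    [[0, 0, 0], [-9.8, 0, -5.1], 0],
    [[0, 0, 0], [-9.8, 0, -5.1], 0],
    [[0, 0, 0], [-9.1, 0, -2.3], 0],
    [[0, 0, 0], [-9.1, 0, -2.3], 0],
    [[0, 0, 0], [-10.6, 0, -0.9], 0],
    [[0, 0, 0], [-10.6, 0, -0.9], 0],
    [[0, 0, 0], [-8, 0, 0.7], 0],
    [[0, 0, 0], [-8, 0, 0.7], 0],
    [[0, 0, 0], [-8, 0, 0.7], 0],
  ],
)

```text
time: 11.6
ee_pos: [505.2, 56.0, 110.4]
eef_rot: [0.643, 0.766, -0.0, -0.0]
contact_force: [0.2, 1.4, -0.2]
width: -0.0
grip_force: 0.4
```

Request:
apply_moves(
  commands=[
    [[0, 0, 0], [-10, 0, 3.1], 0],
    [[0, 0, 0], [-10, 0, 3.1], 0],
    [[0, 0, 0], [-9.2, 0, 5], 0],
    [[0, 0, 0], [-9.2, 0, 5], 0],
    [[0, 0, 0], [-8, 0, 6.8], 0],
    [[0, 0, 0], [-8, 0, 6.8], 0],
    [[0, 0, 0], [-6.5, 0, 8.2], 0],
    [[0, 0, 0], [-6.5, 0, 8.2], 0],
  ],
)

```text
time: 12.6
ee_pos: [516.9, -10.2, 63.9]
eef_rot: [0.643, 0.766, 0.0, -0.0]
contact_force: [0.5, 0.4, -0.5]
width: -0.001
grip_force: 0.3
```

```bash
python3 - <<'E'
from h import *
tcp();f=snap("scene","s4.png")
cv2.imwrite("pics/c4.png",cv2.resize(f["frame"][120:270,170:370,::-1],None,fx=4,fy=4,interpolation=cv2.INTER_CUBIC))
E
```

```text
t 12.6 p [516.9 -10.2  63.9] folder x,y -0.0 -76.9 toolx [-0.174  0.985  0.   ] toolz [-0.  0. -1.] F [ 0.5  0.4 -0.5] w -0.0012225236306292002
```

View pics/c4.png

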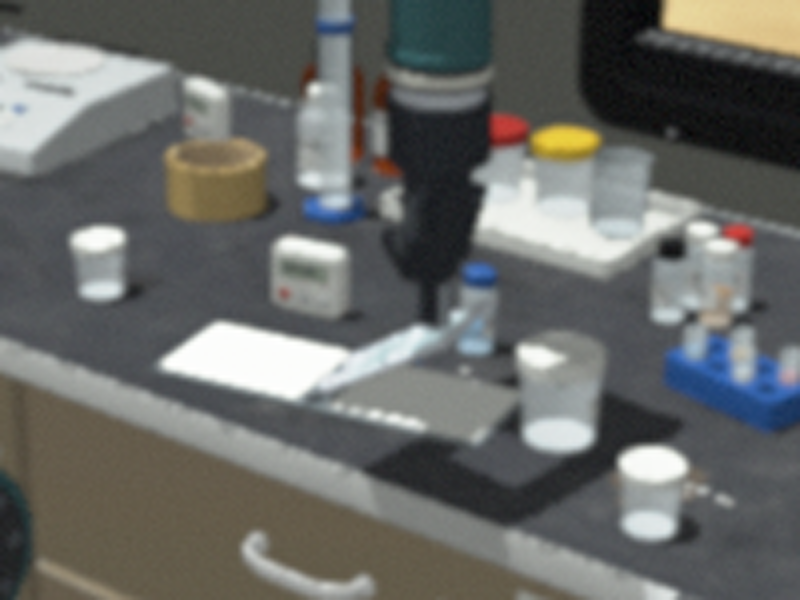

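The leaf (frame at crop (390,350)) has gone past upright and follows the fingertip, and the cup stands clear.

Request:
apply_moves(
  commands=[
    [[0, 0, 0], [-4.7, 0, 9.4], 0],
    [[0, 0, 0], [-4.7, 0, 9.4], 0],
    [[0, 0, 0], [-2.2, 0, 7.5], 0],
    [[0, 0, 0], [-2.2, 0, 7.5], 0],
    [[0, 0, 0], [-1, 0, 5], 0],
    [[0, 0, 0], [-1, 0, 5], 0],
    [[0, 0, 0], [0, 0, 3], 0],
    [[0, 0, 0], [0, 0, 2.5], 0],
    [[0, 0, 0], [0, 0, 0], 0],
  ],
)

```text
time: 13.78
ee_pos: [519.6, -25.4, 15.1]
eef_rot: [0.643, 0.766, 0.0, -0.0]
contact_force: [-0.7, 1.5, -0.7]
width: -0.0
grip_force: 0.0
```

Request:
apply_moves(
  commands=[
    [[0, 0, 0], [0, 0, 1.5], 0],
    [[0, 0, 0], [0, 0, 0.7], 0],
    [[0, 0, 0], [0, 0, 0], 0],
  ],
)

```text
time: 14.15
ee_pos: [519.7, -25.5, 13.0]
eef_rot: [0.643, 0.766, 0.0, 0.0]
contact_force: [0.6, -0.5, 0.5]
width: -0.004
grip_force: 0.1
```

Request:
apply_moves(
  commands=[
    [[0, 0, 0], [0, 0, 0.8], 0],
    [[0, 0, 0], [0, 0, 0.6], 0],
    [[0, 0, 0], [0, 0, 0], 0],
  ],
)

```text
time: 14.52
ee_pos: [519.6, -25.5, 11.5]
eef_rot: [0.643, 0.766, -0.0, 0.0]
contact_force: [-0.1, -0.3, 0.1]
width: 0.006
grip_force: 0.1
```

Request:
apply_moves(
  commands=[
    [[0, 0, 0], [0, 0, 0.6], 0],
    [[0, 0, 0], [0, 0, 0], 0],
  ],
)

```text
time: 14.78
ee_pos: [519.6, -25.5, 10.9]
eef_rot: [0.643, 0.766, -0.0, -0.0]
contact_force: [0.4, 0.1, 0.1]
width: 0.002
grip_force: 0.0
```

Request:
apply_moves(
  commands=[
    [[0, 0, 0], [0, 0, 0.6], 0],
    [[0, 0, 0], [0, 0, 0], 0],
  ],
)

```text
time: 15.02
ee_pos: [519.7, -25.5, 10.5]
eef_rot: [0.643, 0.766, -0.0, 0.0]
contact_force: [0.0, -0.2, 2.3]
width: -0.0
grip_force: 0.9
```

Request:
apply_moves(
  commands=[
    [[0, 0, 0], [0, 0, 0.5], 0],
    [[0, 0, 0], [0, 0, 0], 0],
  ],
)

```text
time: 15.28
ee_pos: [519.7, -25.5, 10.5]
eef_rot: [0.643, 0.766, -0.0, 0.0]
contact_force: [-1.5, 0.8, 6.1]
width: 0.001
grip_force: 2.7
```

Firm stop reached at 6 N: the leaf is flat. I'll retreat upward and check.

Request:
apply_moves(
  commands=[
    [[0, 0, 0], [0, 0, 0], 0],
    [[0, 0, 0], [0, 0, -5], 0],
    [[0, 0, 0], [0, 0, -20], 0],
    [[0, 0, 0], [0, 0, -40], 0],
    [[0, 0, 0], [0, 0, -40], 0],
    [[0, 0, 0], [0, 0, -40], 0],
    [[0, 0, 0], [0, 0, -40], 0],
    [[0, 0, 0], [0, 0, 0], 0],
    [[0, 0, 0], [0, 0, 0], 0],
  ],
)

```text
time: 16.4
ee_pos: [519.3, -25.4, 194.0]
eef_rot: [0.643, 0.766, -0.0, -0.0]
contact_force: [0.4, -0.2, -0.6]
width: 0.001
grip_force: 0.0
```

```bash
python3 - <<'E'
from h import *
tcp();f=snap("scene","s5.png")
cv2.imwrite("pics/c5.png",cv2.resize(f["frame"][120:270,170:370,::-1],None,fx=4,fy=4,interpolation=cv2.INTER_CUBIC))
E
```

```text
t 16.4 p [519.3 -25.4 194. ] folder x,y -0.4 -92.3 toolx [-0.174  0.985  0.   ] toolz [-0.001  0.    -1.   ] F [ 0.4 -0.2 -0.6] w 0.0008416740099100793
```

View pics/c5.png

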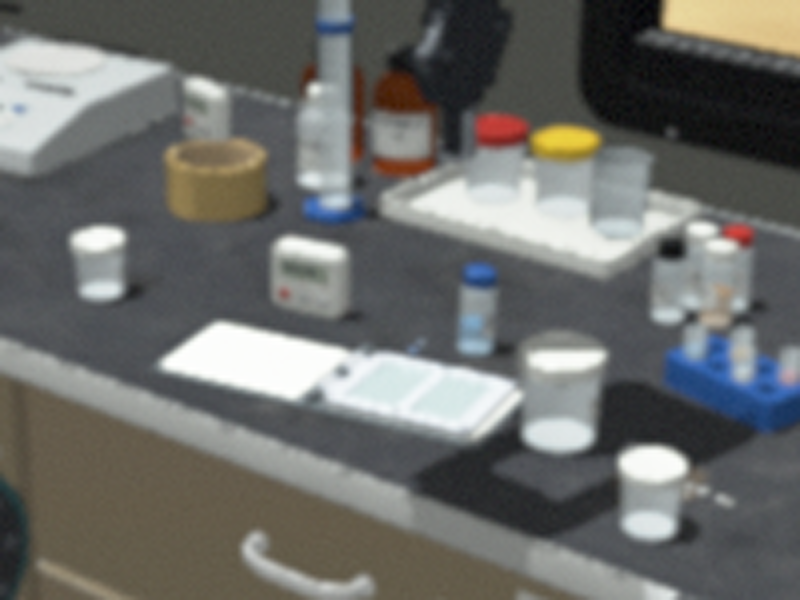

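The leaf lies flat on the right page (crop (425,393)), the cup stands upright on the worktop (crop (560,395)), and the vial and timer are untouched.

```bash
python3 -c "
from plant import ctrl
print(ctrl.finish_job())"
```

```text
the job is handed in; nothing more can be done
None
```

I handed the job in at about 16 s: the cup stands upright on the worktop off the folder, and the leaf lies flat on the page it stood on. The last picture shows the vial and timer where they were; it does not show the small bottle, which the arm stayed clear of after setting out. The hand-in returned no verdict.

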